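# Reset a tripped relay and hold the test pen on its output terminal

### The job

Take the test pen out of the tool stand and, gently with its tip, press the relay's recessed reset button fully in and let it spring back. Then set the tip on the relay's terminal screw marked by the arrow, with the pen square to the relay's sloping face and its sprung pin pushed in about half way, and finish while holding it there like that to see whether the output has come live. Leave the other tools and things on the bench where they are.

Things in the scene. Friction and masses are not known exactly. Their poses are not given: they have to be found in the camera images.
- test_pen: single-pole test pen (loose, 70 g), upright, tip down in a hole of the tool stand. Origin on its axis at the handle's shoulder, which rests on the stand's top; z points from tip to cap. Black round handle 16 mm across, z 0 to 86 mm, all free above the stand; steel cap 12 mm across to z 95. Below: grey nose 8 mm across to z -32, then a sprung steel pin 4 mm across with round end
- pin_tip (a point): the end of the pen's contact pin, on the pen's axis, 54 mm beyond the shoulder (pen z -54 mm) when the pin is fully out; the pin slides along the pen's axis
- contact_pin (a joint): how far the pen's sprung contact pin is pushed into the pen, in m: 0 fully out, 0.006 fully in. It starts to move at 2 N and gains 1 N per mm, so 5 N at half way (0.003) and 8 N when fully in; beyond that it is rigid
- relay: grey rail-mounted module, 90 (x) by 44 (y) mm, fixed on the sloping rack, in one of three places 50 mm apart; known by the recessed round hole. Origin at the middle of its back, on the rail; z square out of its face, x up the slope, y along the rail. Raised middle of the face (x -22.5 to 22.5 mm) at z 62; shoulders at both ends at z 42, each with 3 screws at x 33.5 or -33.5, y -14, 0, 14
- reset_hole (a point): middle of the mouth of the reset button's hole, in the relay's raised face at x 4, y 0, z 62 mm of the relay; hole 12 mm diameter, axis along the relay's z; axes as the relay's
- reset_top (a point): middle of the reset button's top, 11 mm diameter, 3 mm below the mouth of the hole when not pressed; it moves with the button
- reset_button (a joint): how far the reset button is pressed, in m: 0 out, 0.003 fully in. It starts to move at 1 N and is fully in at 4 N (the pen's pin then gives 2 mm), and springs back
- test_screw (a point): middle of the top of the screw to test: the middle one of three on the relay's lower shoulder (relay x -33.5, y 0, z 45 mm), marked by a small dark raised arrow on the edge of the raised face, pointing at it. Round head 10 mm across, between ribs 14 mm apart that stand 3 mm above it; the step up to the raised face (17 mm higher) is 11 mm from its middle. Axes as the relay's
- test_terminal: the same screw as a body, fixed in the relay
- rack: fixed sloping aluminium test rack, 150 by 230 mm, carrying a rail with three modules of one outline: the relay, one with a large black dial, one with vent slots. Origin under its middle on the bench, x towards its high edge (away from the robot). It slopes 20 degrees, so the modules' faces lean 20 degrees from level, towards the low edge
- tool_stand: aluminium tool stand, 60 by 140 mm, fixed; its top is 70 mm above the bench with two 10 mm holes 35 mm either side of the middle along its y axis. Origin under its middle on the bench
- nut_driver: nut driver with a bulging wooden handle (25 mm diameter, 74 mm high above the stand), standing in the stand's other hole, 70 mm from the pen. Origin at its handle's underside. Leave it
- multimeter: black hand-held multimeter lying on the bench, 170 by 84 by 45 mm. Origin under its middle. Leave it
- flux_tin: flat round steel tin, 62 mm diameter, 22 mm high. Origin under its middle. Leave it
- jar: small white jar, 48 mm diameter, 70 mm high. Origin under its middle. Leave it

How it is judged:
By the outcome, as a careful person would: the job done as asked, in the order asked, and still so for the second after the job is handed in, while the arm keeps its last pose, push and grip.
It also fails if it takes over 48 s, if anything falls off the work surface, if the arm or the gripper's body presses on something with over 40 N, if the wrist force passes 120 N, or if a joint passes its speed limit or range.

### The arm

A 6-joint arm with a two-finger parallel gripper is mounted at the origin on the work surface. World frame = base frame: x ahead of the robot, y to its left, z up, the work surface at z = 0. Lengths are in m, angles in degrees, forces in N, time in s.
With the tool pointing down it reaches from about 0.4 to 0.825 m from the base axis. Payload 7 kg.
Tool frame: the origin (TCP) lies on the centre line of the jaws, within the pads' length; the fingertips stand 19 mm ahead of it and the grasp point (between the pads) is the TCP (r.tips_ahead is the distance from the TCP to the fingertips, in m); z points along the fingers, y is the line along which they close (so a half turn about z gives the same grasp; the last joint's range is limited). The gripper opens to 88 mm and grips with 3 to 60 N. Pads are 19 mm wide; open, the fingers measure 130 mm over their backs; the gripper's body (78 mm by 193 mm) begins 47 mm behind the grasp point.
Start: joints at [81.48, 20.546, 0.682, 0, -70.136, -16.507], TCP at [0.286, 0.612, 0.246] pointing down, gripper open.
Joint ranges: [-176.03, 176.03], [-82.01, 121.73], [-58.28, 71.71], [-173.87, 95.51], [-174.79, -0.11], [-173.66, 173.66]. Speed limits (degrees/s): [136.94, 136.94, 172.46, 180, 180, 180].

### API

Orientations are given as [roll, pitch, yaw] about the fixed x, y, z axes, in that order (R = Rz(yaw) Ry(pitch) Rx(roll)).
In Python, from plant import r, viewer, close_job gives the robot as it stands. The module is installed in compiled form; this text tells all that it offers.
- The arm moves only by the tool arm_command, never from a script. Its arguments are lists of equal length, an entry for each row: "travel": the shift along the world's x, y, z scaled (see below), a list of three; "delta_rot": the turn, a rotation vector about the world's x, y, z scaled (see below), a list of three. In form: {"travel": [[dx, dy, dz], ...], "delta_rot": [[rx, ry, rz], ...]}. A call has 1 to 20 rows; each row is the pose to reach, as a shift and turn from the pose commanded when the call began; what a row does not reach only later rows make up. The controller multiplies each number of a shift by 0.5 m and each number of a turn by 90 degrees. A row lasts 1/8 s, in which the tool goes at most 62.5 mm and 10.7 degrees, less where a joint would pass 70% of its speed; a pose out of reach is approached as far as the arm can. A call with a number of a shift or a turn outside -1 to 1 is refused whole. A call with a gripper value outside its range is refused whole. "grip" is the opening, from 0 (shut) to 1 (fully open), set as the call begins (left out, the last holds). The fingers move at their own pace and stop on an object; "newtons" is the grip in N (left out, the last holds). Time passes only in rows, so rows that repeat a pose let the fingers close. It gives the time, the measured TCP pose, the force, the opening and the grip force at its end, in the units of the state.
- r.get_state(): the state, without advancing time (a new reading comes with each control period).
- viewer.capture(name): name is "scene" or "top"; returns a dict with "img" (400x640x3 uint8, red, green, blue), "camera_matrix" (3x3 intrinsics, pixels), "distortion" ([k1, k2, p1, p2, k3] as OpenCV has them; the pictures are not rectified), "R" (3x3) and "t" (3): a world point X has camera coordinates R X + t. Camera axes: x right, y down, z forward; pixel columns grow to the right and rows downward; lengths in m; the calibration is good to about 2 mm. A picture is of the moment at which its call begins. There is no depth.
- close_job(): hands the job in; it is judged then, once.
The state is a dict: "time_s": time; "joints": joint angles; "qd": joint speeds; "joint_torque": joint torques, N m; "tcp_pos": TCP position; "eef_rot": TCP orientation; "contact_force": force on the tool from outside, world axes, zero at the start; "moment": the same for the moment, N m; "gripper_width": finger opening in m; "gripper_force": force on a finger pad.
Only numpy, scipy, OpenCV 4.12 (cv2) and the standard library are available. Lean on these libraries where they do the work, as an engineer would, in place of code of your own. Each camera call takes 0.05 s, during which the arm holds its last target. There are 200 camera calls.

## Working session

There is one attempt and no reset: what is moved stays moved. The work goes in short steps, Python scripts to look and compute and a tool call to move; the robot and the scene stay as the last step left them, time stands still between calls to the robot, and variables do not carry over. Pictures are saved under pics/ and viewed, at most 10 in all, crops included, and the job is handed in when it is done.

Besides the shell and the picture viewer there is one more tool, called after ">>>" as name(argument=value, ...), one argument or row to a line, values as JSON. arm_command: Moves the arm, as the interface text tells. Shifts and turns lie within -1 to 1; 1 stands for 0.5 m of shift or 90 degrees of turn. Its arguments: {"type":"object","properties":{"travel":{"type":"array"},"delta_rot":{"type":"array"},"grip":{"type":"number"},"newtons":{"type":"number"}},"required":["travel","delta_rot"]}

```bash
mkdir -p pics
python3 - <<'E'
from plant import r, viewer
import cv2, pickle
print(r.get_state(), r.tips_ahead)
for n in("scene","top"):
    c=viewer.capture(n); pickle.dump(c,open(n+"0.pkl","wb"))
    cv2.imwrite(f"pics/{n}0.png",c["img"][:,:,::-1])
    print(n,c["camera_matrix"],c["distortion"],-c["R"].T@c["t"])
E
```

```text
{'time_s': 0.0, 'joints': array([ 8.14794274e+01,  2.05917465e+01,  6.34126000e-01, -2.21100499e-02,
       -7.01355276e+01, -1.65057448e+01]), 'qd': array([ 0.02441201, -0.02533947,  0.04169637, -0.01028472,  0.04904292,
        0.01878828]), 'joint_torque': array([-3.23967433e-04, -5.82719386e+01,  2.93048698e+01,  6.99651048e+00,
        6.95231327e-03, -1.63349623e-04]), 'tcp_pos': array([0.28537757, 0.61119966, 0.24461556]), 'eef_rot': array([ 1.79904785e+02, -6.53900093e-03, -2.50338417e+01]), 'contact_force': array([-0.94460469,  0.2922823 , -0.81514853]), 'moment': array([-0.00719395, -0.01626843, -0.01825714]), 'gripper_force': 0.0, 'gripper_width': 0.08764468605666743} 0.019
scene [[469.79896377   0.         318.7817783 ]
 [  0.         469.79896377 191.23795569]
 [  0.           0.           1.        ]] [-0.04737296  0.          0.          0.          0.        ] [ 1.181716   -0.68177288  0.71290369]
top [[451.76806854   0.         320.37591102]
 [  0.         451.76806854 195.38320363]
 [  0.           0.           1.        ]] [-0.03558311  0.          0.          0.          0.        ] [0.53724573 0.04263565 1.1091734 ]
```

View pics/scene0.png

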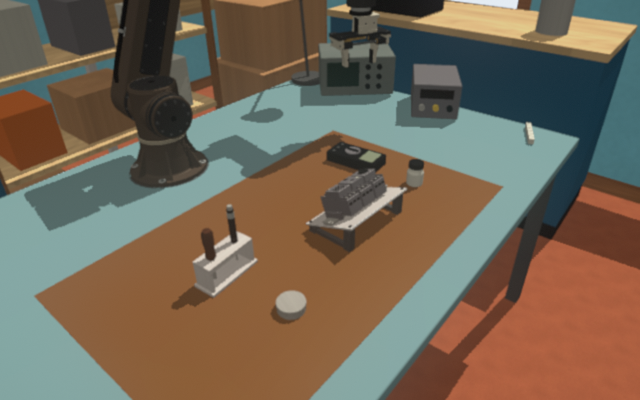

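View pics/top0.png

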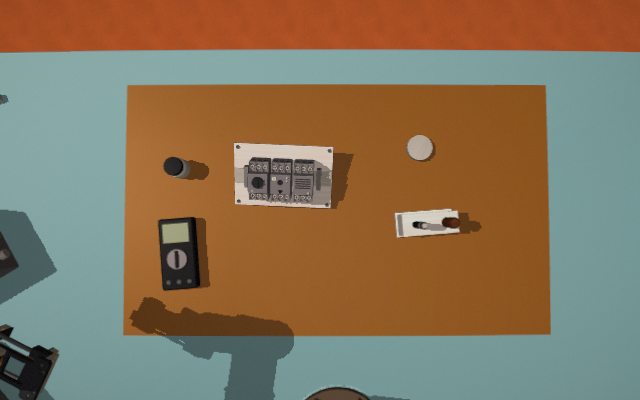

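The scene picture shows the stand at (225,262), with the pen at (232,222) and the nut driver at (208,243), and the rack at (355,200). In the top picture the rack's middle module (281,184) looks like the relay. The pen is at about (420,225) and the driver at (452,223). I'll zoom in next.

Run:
```python
import cv2,pickle,numpy as np
t=pickle.load(open("top0.pkl","rb"))["img"][:,:,::-1];s=pickle.load(open("scene0.pkl","rb"))["img"][:,:,::-1]
f=lambda im,x,y,w,h,k:cv2.resize(im[y:y+h,x:x+w],None,fx=k,fy=k,interpolation=cv2.INTER_CUBIC)
a=np.hstack([f(t,230,138,110,75,4)[:, :440],f(t,390,200,90,75,4)])
b=np.hstack([f(s,305,165,110,70,4),f(s,185,195,90,70,4)])
cv2.imwrite("pics/crop1.png",np.vstack([a,b]))
```

```text
(no output)
```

View pics/crop1.png

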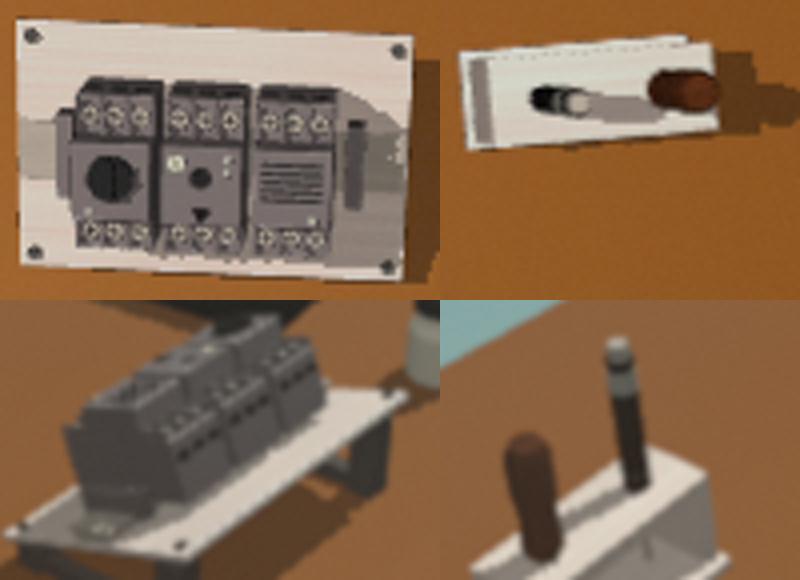

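The relay is the middle module: its hole is at top px (279.9,182.1), with the arrow just below at (280,191). The pen's handle foot is at scene px (234,241.5) with its cap at (229.7,206). In the top view the foot is near (414,224) and the cap near (425,225).

```bash
cat > h.py <<'E'
import cv2,pickle,numpy as np
def load(n): return pickle.load(open(n+".pkl","rb"))
def und(c,uv): return cv2.undistortPoints(np.array(uv,float).reshape(-1,1,2),c["camera_matrix"],c["distortion"])[:,0]
def onplane(c,uv,n,d):
    p=und(c,uv);D=np.c_[p,np.ones(len(p))]@c["R"];C=-c["R"].T@c["t"];n=np.array(n,float)
    return C+D*((d-n@C)/(D@n))[:,None]
def atz(c,uv,z): return onplane(c,uv,[0,0,1],z)
def tri(a,ua,b,ub):
    P=[np.c_[c["R"],c["t"]] for c in(a,b)]
    X=cv2.triangulatePoints(P[0],P[1],und(a,ua).T,und(b,ub).T);return (X[:3]/X[3]).T
def proj(c,X): return cv2.projectPoints(np.array(X,float).reshape(-1,3),cv2.Rodrigues(c["R"])[0],np.array(c["t"],float),c["camera_matrix"],c["distortion"])[0][:,0]
E
python3 - <<'E'
from h import *
s,t=load("scene0"),load("top0")
np.set_printoptions(precision=4,suppress=True)
print("pen scene",atz(s,[[234.1,241.6]],.07),atz(s,[[229.7,205.8]],.165))
print("pen top",atz(t,[[415,223.9],[425.5,225.5]],.07)[:1],atz(t,[[426,225.3]],.165))
hsv=cv2.cvtColor(t["img"],cv2.COLOR_RGB2HSV)
m=cv2.inRange(hsv,(0,0,100),(180,70,255))
for x,y,w,h in((225,135,115,80),(385,200,80,45)):
    k=np.zeros_like(m);k[y:y+h,x:x+w]=m[y:y+h,x:x+w]
    c=max(cv2.findContours(k,0,2)[0],key=cv2.contourArea)
    R=cv2.minAreaRect(c);print(R,cv2.boxPoints(R).tolist())
im=s["img"][:,:,::-1][165:230,318:398]
im=cv2.resize(im,None,fx=9,fy=9,interpolation=cv2.INTER_CUBIC)
im=cv2.convertScaleAbs(im,alpha=1.6)
cv2.imwrite("pics/crop2.png",im)
E
```

```text
pen scene [[ 0.5158 -0.1793  0.07  ]] [[ 0.5168 -0.1782  0.165 ]]
pen top [[ 0.5125 -0.1782  0.07  ]] [[ 0.5118 -0.1811  0.165 ]]
((282.1084899902344, 175.00469970703125), (98.90655517578125, 61.507110595703125), 2.4895529747009277) [[231.3660430908203, 203.58111572265625], [234.03773498535156, 142.13204956054688], [332.8509521484375, 146.42828369140625], [330.17926025390625, 207.87734985351562]]
((426.6911315917969, 222.4852752685547), (24.389484405517578, 63.428001403808594), 85.60128784179688) [[394.13525390625, 212.75880432128906], [457.37640380859375, 207.8940887451172], [459.24700927734375, 232.2117462158203], [396.005859375, 237.0764617919922]]
```

View pics/crop2.png

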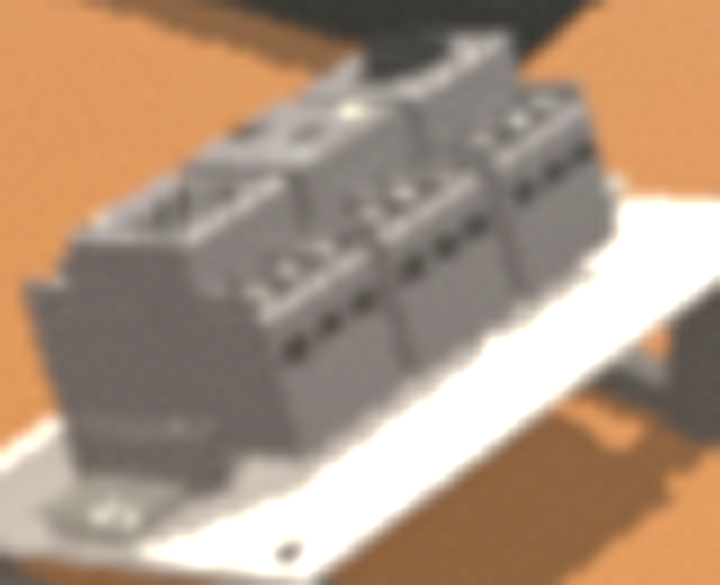

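The scene crop shows the relay's hole at crop (313,133), which is scene px (352.3,179.3). The LED is at (352,110), or (356.7,176.8). The near module's raised-face corner is at (190,240), or (338.7,191.3).

Run:
```python
from h import *
s,t=load("scene0"),load("top0")
np.set_printoptions(precision=4,suppress=True)
X=tri(s,[[352.3,179.3],[356.7,176.8],[338.7,191.3],[350.9,229.3]],t,[[279.9,182.1],[273.6,178.4],[313.4,173.9],[332.8,146.9]])
print(X)
for p,c in((s,"s"),(t,"t")):print(c,proj(p,X).round(1).tolist())
# plate corners in top view via mask edges
hsv=cv2.cvtColor(t["img"],cv2.COLOR_RGB2HSV)
k=np.zeros((400,640),np.uint8);k[135:215,225:340]=cv2.inRange(hsv,(0,0,100),(180,70,255))[135:215,225:340]
c=cv2.convexHull(max(cv2.findContours(k,0,2)[0],key=cv2.contourArea))
q=cv2.approxPolyDP(c,5,True)[:,0].astype(float);print(q.tolist())
hi=sorted(q.tolist(),key=lambda p:p[1]);
for e,z in((hi[:2],.09),(hi[2:],.04)):
    P=atz(t,e,z);d=P[0]-P[1];d*=np.sign(d[1]);print(z,P.tolist(),np.linalg.norm(d),"yaw",np.degrees(np.arctan2(-d[0],d[1])))
print("dark hole centroid")
g=cv2.cvtColor(t["img"],cv2.COLOR_RGB2GRAY).astype(float)[177:188,274:287]
w=np.clip(75-g,0,None);yy,xx=np.mgrid[177:188,274:287];print(g.astype(int));print((w*xx).sum()/w.sum(),(w*yy).sum()/w.sum())
# stand direction from top face and pen/driver
P=atz(t,[[457.4,207.9],[394.1,212.8]],.07);d=P[1]-P[0];print("stand",np.degrees(np.arctan2(-d[0],d[1])),np.linalg.norm(d))
```

```text
[[0.6074 0.1303 0.1163]
 [0.6138 0.1427 0.1202]
 [0.6237 0.0557 0.1253]
 [0.6913 0.012  0.072 ]]
s [[351.4, 179.4], [356.5, 176.8], [338.3, 191.3], [350.2, 229.4]]
t [[279.2, 181.3], [273.4, 178.2], [313.1, 173.5], [332.4, 146.4]]
[[234.0, 143.0], [332.0, 147.0], [330.0, 207.0], [235.0, 203.0]]
0.09 [[0.6963125103477306, 0.23582976312106757, 0.09000000000000008], [0.6871755225018117, 0.013311257003731213, 0.09000000000000008]] 0.222706017232556 yaw -2.351341123710607
0.04 [[0.5611749127202132, 0.24173316030500425, 0.040000000000000036], [0.5517918509090047, 0.016731651967459373, 0.040000000000000036]] 0.2251970705917891 yaw -2.387977402968551
dark hole centroid
[[198 161 108 112 114 113 114 113 113 114 111 119 155]
 [169 198  82 114 113 113 113 113 113 113 112 123 172]
 [170 197 112 113 110 107 107 109 111 114 112 112 118]
 [160 151 112 108  80  43  46  61 105 113 114 119 150]
 [112 112 110  84  36  31  39  46  73 114 113 122 173]
 [113 113 109  69  43  40  42  41  51 111 114 114 110]
 [114 113 110  76  43  37  39  41  58 110 113 112 113]
 [113 113 111  96  66  51  48  59  92 112 113 112 112]
 [114 113 115 112 108  90  88 103 113 113 114 113 112]
 [113 112 112 113 113 113 112 112 111 112 113 113 112]
 [112 111 113 113 113 112 111 112 111 112 112 113 113]]
279.6752411575563 182.0144694533762
stand 4.382556984055851 0.14714075608168636
```

>>> arm_command(
  travel=[
    [0.288, -1.0, 0],
    [0.288, -1.0, 0],
    [0.288, -1.0, 0],
    [0.288, -1.0, 0],
    [0.288, -1.0, 0],
    [0.288, -1.0, 0],
    [0.288, -1.0, 0],
    [0.288, -1.0, 0],
    [0.288, -1.0, 0],
    [0.288, -1.0, 0],
    [0.288, -1.0, 0],
  ],
  delta_rot=[
    [0, 0, -0.673],
    [0, 0, -0.673],
    [0, 0, -0.673],
    [0, 0, -0.673],
    [0, 0, -0.673],
    [0, 0, -0.673],
    [0, 0, -0.673],
    [0, 0, -0.673],
    [0, 0, -0.673],
    [0, 0, -0.673],
    [0, 0, -0.673],
  ],
  grip=1,
)

```text
time_s: 1.48
tcp_pos: [0.4294, 0.1119, 0.2454]
eef_rot: [180.0, 0.0, -85.6]
contact_force: [-0.8, 0.2, 0.5]
gripper_width: 0.0877
gripper_force: 0.0
```

>>> arm_command(
  travel=[
    [0.168, -0.582, 0],
    [0.168, -0.582, 0],
    [0.168, -0.582, 0],
    [0.168, -0.582, 0],
    [0.168, -0.582, 0],
    [0.168, -0.582, 0],
    [0.168, -0.582, 0],
    [0.168, -0.582, 0],
  ],
  delta_rot=[
    [0, 0, 0],
    [0, 0, 0],
    [0, 0, 0],
    [0, 0, 0],
    [0, 0, 0],
    [0, 0, 0],
    [0, 0, 0],
    [0, 0, 0],
  ],
)

```text
time_s: 2.48
tcp_pos: [0.5136, -0.178, 0.2456]
eef_rot: [-180.0, 0.0, -85.5]
contact_force: [0.2, 0.5, 0.5]
gripper_width: 0.0879
gripper_force: 0.0
```

>>> arm_command(
  travel=[
    [0, 0, -0.06],
    [0, 0, -0.12],
    [0, 0, -0.18],
    [0, 0, -0.232],
    [0, 0, -0.232],
    [0, 0, -0.232],
  ],
  delta_rot=[
    [0, 0, 0],
    [0, 0, 0],
    [0, 0, 0],
    [0, 0, 0],
    [0, 0, 0],
    [0, 0, 0],
  ],
)

```text
time_s: 3.22
tcp_pos: [0.5144, -0.1788, 0.1308]
eef_rot: [-179.9, -0.0, -85.5]
contact_force: [0.7, -0.4, -0.1]
gripper_width: 0.0879
gripper_force: 0.0
```

Run:
```python
from plant import r, viewer
import cv2,numpy as np
L=[]
for n,(x,y,w,h) in dict(scene=(170,150,130,130),top=(360,150,130,130)).items():
    c=viewer.capture(n)["img"][:,:,::-1]
    L.append(cv2.resize(c[y:y+h,x:x+w],None,fx=3,fy=3,interpolation=cv2.INTER_CUBIC))
cv2.imwrite("pics/g1.png",np.hstack(L))
```

```text
(no output)
```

View pics/g1.png

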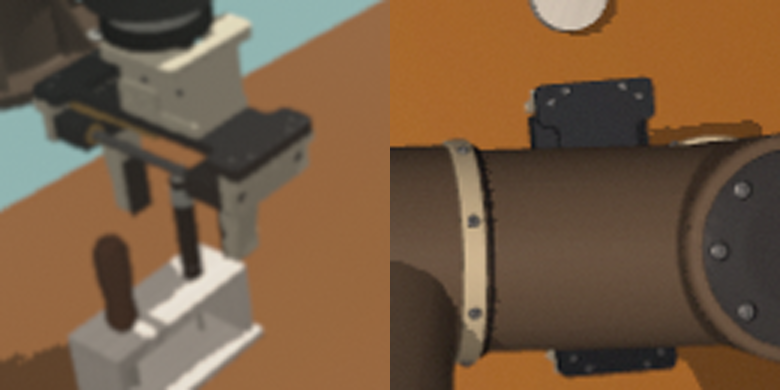

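The scene view shows the pen standing between the open fingers, clear of the driver; the top view is hidden by the arm. I'll close now and lift.

>>> arm_command(
  travel=[
    [0, 0, 0],
    [0, 0, 0],
    [0, 0, 0],
    [0, 0, 0],
    [0, 0, 0],
    [0, 0, 0],
    [0, 0, 0],
    [0, 0, 0],
  ],
  delta_rot=[
    [0, 0, 0],
    [0, 0, 0],
    [0, 0, 0],
    [0, 0, 0],
    [0, 0, 0],
    [0, 0, 0],
    [0, 0, 0],
    [0, 0, 0],
  ],
  grip=0,
  newtons=35,
)

```text
time_s: 4.32
tcp_pos: [0.5135, -0.1794, 0.1295]
eef_rot: [180.0, 0.0, -85.6]
contact_force: [0.4, -0.1, -1.1]
gripper_width: 0.0146
gripper_force: 35.0
```

>>> arm_command(
  travel=[
    [0, 0, 0.03],
    [0, 0, 0.08],
    [0, 0, 0.16],
    [0, 0, 0.24],
    [0, 0, 0.28],
    [0, 0, 0.28],
  ],
  delta_rot=[
    [0, 0, 0],
    [0, 0, 0],
    [0, 0, 0],
    [0, 0, 0],
    [0, 0, 0],
    [0, 0, 0],
  ],
)

```text
time_s: 5.08
tcp_pos: [0.5144, -0.1795, 0.2722]
eef_rot: [-179.7, -0.0, -85.6]
contact_force: [-0.5, -0.4, -1.1]
gripper_width: 0.0141
gripper_force: 35.0
```

```bash
cat >> h.py <<'E'
from scipy.spatial.transform import Rotation as Ro
Rr=(Ro.from_euler('z',-2.35,degrees=True)*Ro.from_euler('y',-20,degrees=True)).as_matrix()
nrm=Rr[:,2]
E
python3 - <<'E'
from plant import r, viewer
from h import *
np.set_printoptions(precision=4,suppress=True)
s,t=load("scene0"),load("top0")
H=atz(t,[[279.68,182.01]],.118)[0]
scr=H+Rr@np.array([-.0375,0,-.017])
print("hole",H,"n",nrm,"screw",scr,"proj top",proj(t,[H,scr]),"scene",proj(s,[H,scr]))
for h in(.03,.005): print(h,"TCP hole",H+nrm*(.114+h),"rotvec/90",Ro.from_matrix([[1,0,0],[0,1,0],[0,0,1]]).as_rotvec())
st=r.get_state();print(st["tcp_pos"],st["eef_rot"],st["contact_force"])
c=viewer.capture("scene");pickle.dump(c,open("s1.pkl","wb"))
T=st["tcp_pos"];print("expected cap,shoulder,tip px",proj(c,[T+[0,0,.035],T-[0,0,.06],T-[0,0,.114]]))
im=c["img"][:,:,::-1]
p=proj(c,[T])[0].astype(int);print(p)
cv2.imwrite("pics/g2.png",cv2.resize(im[p[1]-30:p[1]+70,p[0]-45:p[0]+45],None,fx=6,fy=6,interpolation=cv2.INTER_CUBIC))
E
```

```text
hole [0.6056 0.1292 0.118 ] n [-0.3417  0.014   0.9397] screw [0.5762 0.1304 0.0892] proj top [[279.68   182.01  ]
 [280.2059 195.8739]] scene [[350.5431 178.7723]
 [341.1842 184.6872]]
0.03 TCP hole [0.5564 0.1312 0.2533] rotvec/90 [0. 0. 0.]
0.005 TCP hole [0.565  0.1309 0.2298] rotvec/90 [0. 0. 0.]
[ 0.5144 -0.1795  0.2722] [-179.7475   -0.0363  -85.5903] [-0.5215 -0.3933 -1.0845]
expected cap,shoulder,tip px [[219.7367 144.6473]
 [225.688  186.4704]
 [228.8274 208.3329]]
[221 160]
```

View pics/g2.png

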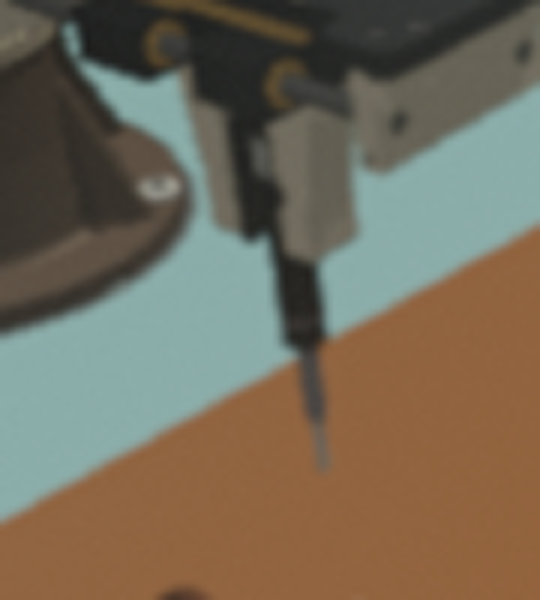

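The pen hangs straight in the jaws: the tip is at crop (323,470), which is scene px (229.3,207.9), against the expected (228.8,208.3). The next move takes it 30 mm above the hole, tilted square to the face.

>>> arm_command(
  travel=[
    [0.01, 0.1, 0],
    [0.03, 0.2, 0],
    [0.05, 0.3, 0],
    [0.07, 0.4, 0],
    [0.087, 0.5, 0],
    [0.087, 0.58, 0],
    [0.087, 0.622, -0.02],
    [0.087, 0.622, -0.033],
    [0.087, 0.622, -0.033],
    [0.087, 0.622, -0.033],
  ],
  delta_rot=[
    [-0.001, -0.03, 0],
    [-0.002, -0.06, 0],
    [-0.004, -0.1, 0],
    [-0.006, -0.15, 0],
    [-0.008, -0.2, 0],
    [-0.009, -0.222, 0],
    [-0.009, -0.222, 0],
    [-0.009, -0.222, 0],
    [-0.009, -0.222, 0],
    [-0.009, -0.222, 0],
  ],
)

```text
time_s: 6.38
tcp_pos: [0.5571, 0.1308, 0.2531]
eef_rot: [-160.1, -2.3, -86.1]
contact_force: [-0.4, 0.7, -0.5]
gripper_width: 0.0145
gripper_force: 35.0
```

```bash
cat > look.py <<'E'
import sys
from plant import r, viewer
from h import *
np.set_printoptions(precision=4,suppress=True)
S=[r.get_state() for _ in range(1)];st=S[0]
T=st["tcp_pos"];Rt=Ro.from_euler('xyz',st["eef_rot"],degrees=True).as_matrix();z=-Rt[:,2]
print(T,st["eef_rot"],"axis",z,"F",st["contact_force"],"along n",st["contact_force"]@nrm)
tip=T-z*.114;print("tip",tip,"rel hole (relay axes)",Rr.T@(tip-[.6065,.130,.118]))
c=viewer.capture("scene");top=viewer.capture("top")
print("tip px",proj(c,[tip]),"hole px measured [352.3 179.3]")
x0,y0=312,140
cv2.imwrite(f"pics/{sys.argv[1]}.png",cv2.resize(c["img"][y0:y0+65,x0:x0+85,::-1],None,fx=9,fy=9,interpolation=cv2.INTER_CUBIC)*1)
E
python3 look.py k1
```

```text
[0.5571 0.1308 0.2531] [-160.1456   -2.3067  -86.0559] axis [-0.3414  0.0144  0.9398] F [-0.4246  0.6639 -0.547 ] along n -0.3595706331248246
tip [0.5961 0.1291 0.1459] rel hole (relay axes) [-0.0002 -0.0013  0.0298]
tip px [[347.5901 167.7321]] hole px measured [352.3 179.3]
```

View pics/k1.png

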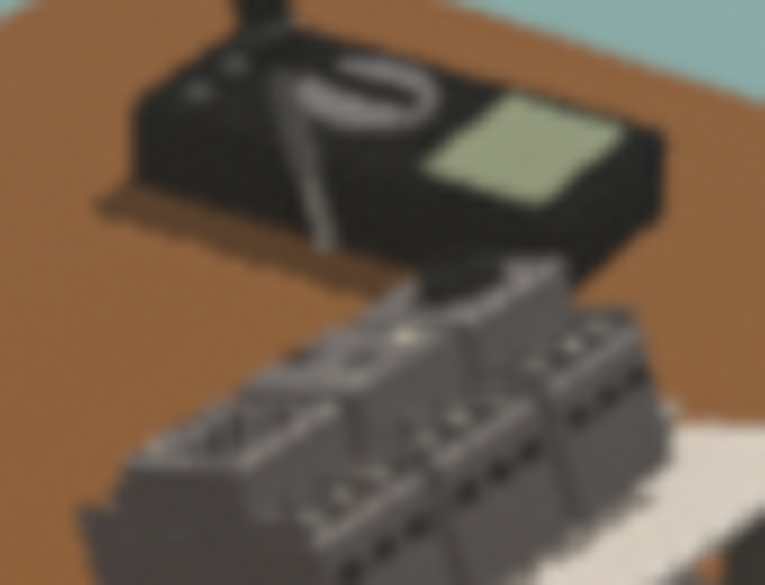

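The tip is at crop (326,247), scene px (347.8,167.0), close to the predicted value. The hole is at crop (367,357), px (352.3,179.2), so I'll aim about 1 mm further in +x and +y and go down to 3 mm above the mouth.

>>> arm_command(
  travel=[
    [0.004, 0.0002, -0.01],
    [0.008, 0.0005, -0.02],
    [0.012, 0.0007, -0.03],
    [0.0155, 0.001, -0.042],
    [0.0196, 0.0012, -0.0532],
    [0.0196, 0.0012, -0.0532],
    [0.0196, 0.0012, -0.0532],
  ],
  delta_rot=[
    [0, 0, 0],
    [0, 0, 0],
    [0, 0, 0],
    [0, 0, 0],
    [0, 0, 0],
    [0, 0, 0],
    [0, 0, 0],
  ],
)

```text
time_s: 7.35
tcp_pos: [0.5669, 0.1322, 0.2265]
eef_rot: [-160.1, -2.3, -86.0]
contact_force: [-0.5, -0.2, -1.3]
gripper_width: 0.0147
gripper_force: 35.0
```

```bash
sed -i 's/^x0,y0=.*/x0,y0=332,160/; s/y0+65,x0:x0+85/y0+36,x0:x0+48/; s/fx=9,fy=9/fx=12,fy=12/' look.py; python3 look.py k2
```

```text
[0.5669 0.1322 0.2265] [-160.1285   -2.3005  -85.9913] axis [-0.3417  0.0139  0.9397] F [-0.5135 -0.1927 -1.2709] along n -1.0214897524312698
tip [0.6059 0.1307 0.1194] rel hole (relay axes) [-0.0001  0.0006  0.0015]
tip px [[350.987  178.0851]] hole px measured [352.3 179.3]
```

View pics/k2.png

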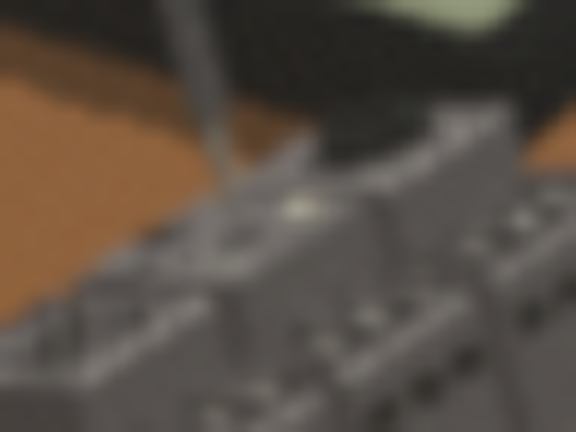

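The pin comes down to crop (230,185) and then blends into the grey face above the hole at (238,236), px (351.4,179.2). I'll find its end numerically, by differencing against the first picture.

Run:
```python
from plant import r, viewer
from h import *
a=load("scene0")["img"].astype(int).sum(2)//3
c=viewer.capture("scene");pickle.dump(c,open("s2.pkl","wb"))
b=c["img"].astype(int).sum(2)//3
print("cols 345..360; now"); 
for y in range(170,184): print(y,b[y,345:361],(b-a)[y,345:361])
print([r.get_state()["contact_force"].round(2) for _ in range(2)])
```

```text
cols 345..360; now
170 [78 71 68 70 82 89 78 67 64 64 63 64 64 54 47 43] [ 1  0  1  5 17 25 14  2  0  1  1 -1  1  0  2 -1]
171 [95 87 79 76 87 93 81 67 66 68 75 85 88 68 48 45] [ 2  2  2  4 20 27 14  2  0  1  0  1  2  1  0  0]
172 [100  99  95  87  90  97  88  74  70  77  92 104  99  72  48  41] [ 2  2  2  1 10 19 11  2  1  1  0  1  2  2  1  0]
173 [101 101 100  97  94  97 100  91  87  96 107 110  94  73  58  54] [ 2  2  1  0 -1  2  7  4  0  2  2  2  2  2  2  0]
174 [100 100 100  99  96 100 107 107 106 108 110 109  97  89  83  83] [ 2  1  1  0 -3  2  8  6  2  1  1  3  1  3  2  2]
175 [100 100 101 102 101 101 106 106 105 105 106 107 108 105 101  99] [2 1 2 1 0 2 7 6 3 2 3 1 3 2 1 1]
176 [100 102 103 108 107 103 102 103 102 102 110 127 128 117 105  98] [ 2  3  1  3  1 -3  0  3  2  2  1  2  3  3  2  2]
177 [101 103 105 111 112 107 104 108 110 113 128 150 145 128 113 102] [ 2  1  2  3  1 -4 -5  0  2  2  3  3  1  2  2  1]
178 [ 93  96 100 109 113 110 103 102 105 111 119 125 120 112 102  92] [ 1  2  2  2  2  0 -4 -1  1  1  2  3  2  1  3  2]
179 [ 78  87  97 108 114 105  94  90  96 107 112 109 103  96  88  83] [1 3 0 1 3 1 0 0 1 2 2 4 2 1 2 3]
180 [ 91 100 105 112 114 102  97 100 106 109 105  99  89  85  82  81] [ 0  0 -3 -1  1  2  3  3  3  2  0  2  1  2  1  1]
181 [106 109 106 114 117 115 117 116 111 102  94  86  82  81  81  83] [-2 -2 -7 -2  1  2  1  2  2  2  2  1  1  0  0  2]
182 [103 108 108 113 114 116 119 113 101  90  84  82  81  82  84  82] [-5  1 -1  0  2  2  2  2  2  1  1  2  1  2  1  1]
183 [93 95 95 98 96 96 96 92 86 82 81 83 83 83 81 81] [ 0  3  1  2  0  1  2  2  2  1  1  3  2  2 -1  1]
[array([ 0.28,  0.21, -0.25]), array([ 0.28,  0.21, -0.25])]
```

The pin's end is at px (351,178), matching the predicted (351.0,178.1), and the hole's centre is near (351.9,179.0). So it is aligned, and I go down 6 mm to the button's expected top.

>>> arm_command(
  travel=[
    [0.001, 0, -0.0028],
    [0.002, -0.0001, -0.0056],
    [0.003, -0.0001, -0.0085],
    [0.0041, -0.0002, -0.0113],
    [0.0041, -0.0002, -0.0113],
    [0.0041, -0.0002, -0.0113],
    [0.0041, -0.0002, -0.0113],
  ],
  delta_rot=[
    [0, 0, 0],
    [0, 0, 0],
    [0, 0, 0],
    [0, 0, 0],
    [0, 0, 0],
    [0, 0, 0],
    [0, 0, 0],
  ],
)

```text
time_s: 8.38
tcp_pos: [0.5689, 0.1321, 0.2208]
eef_rot: [-160.1, -2.3, -86.0]
contact_force: [-0.2, -0.5, -0.0]
gripper_width: 0.0144
gripper_force: 35.0
```

>>> arm_command(
  travel=[
    [0.0007, 0, -0.0019],
    [0.0014, -0.0001, -0.0038],
    [0.0014, -0.0001, -0.0038],
    [0.0014, -0.0001, -0.0038],
  ],
  delta_rot=[
    [0, 0, 0],
    [0, 0, 0],
    [0, 0, 0],
    [0, 0, 0],
  ],
)

```text
time_s: 8.88
tcp_pos: [0.5697, 0.1321, 0.219]
eef_rot: [-160.1, -2.3, -86.0]
contact_force: [-0.7, 0.4, 1.5]
gripper_width: 0.0143
gripper_force: 35.0
```

>>> arm_command(
  travel=[
    [0.0007, 0, -0.0019],
    [0.0014, -0.0001, -0.0038],
    [0.0014, -0.0001, -0.0038],
    [0.0014, -0.0001, -0.0038],
  ],
  delta_rot=[
    [0, 0, 0],
    [0, 0, 0],
    [0, 0, 0],
    [0, 0, 0],
  ],
)

```text
time_s: 9.38
tcp_pos: [0.5704, 0.132, 0.2171]
eef_rot: [-160.1, -2.3, -86.0]
contact_force: [0.3, 0.0, 2.3]
gripper_width: 0.0146
gripper_force: 35.0
```

>>> arm_command(
  travel=[
    [0.0007, 0, -0.0019],
    [0.0007, 0, -0.0019],
    [0.0007, 0, -0.0019],
  ],
  delta_rot=[
    [0, 0, 0],
    [0, 0, 0],
    [0, 0, 0],
  ],
)

```text
time_s: 9.75
tcp_pos: [0.5707, 0.132, 0.2161]
eef_rot: [-160.1, -2.3, -86.0]
contact_force: [-0.7, 0.1, 3.7]
gripper_width: 0.0149
gripper_force: 35.0
```

>>> arm_command(
  travel=[
    [0, 0, 0],
  ],
  delta_rot=[
    [0, 0, 0],
  ],
)

```text
time_s: 9.88
tcp_pos: [0.5707, 0.132, 0.2161]
eef_rot: [-160.1, -2.3, -86.0]
contact_force: [-1.6, 1.0, 1.6]
gripper_width: 0.0143
gripper_force: 35.0
```

>>> arm_command(
  travel=[
    [0.0007, 0, -0.0019],
    [0.0014, 0, -0.0038],
    [0.0014, 0, -0.0038],
  ],
  delta_rot=[
    [0, 0, 0],
    [0, 0, 0],
    [0, 0, 0],
  ],
)

```text
time_s: 10.25
tcp_pos: [0.5714, 0.132, 0.2142]
eef_rot: [-160.1, -2.3, -86.0]
contact_force: [-2.4, 0.5, 3.3]
gripper_width: 0.0149
gripper_force: 35.0
```

>>> arm_command(
  travel=[
    [0, 0, 0],
  ],
  delta_rot=[
    [0, 0, 0],
  ],
)

```text
time_s: 10.38
tcp_pos: [0.5714, 0.132, 0.2142]
eef_rot: [-160.1, -2.3, -86.0]
contact_force: [-2.3, -0.4, 3.8]
gripper_width: 0.0143
gripper_force: 35.0
```

>>> arm_command(
  travel=[
    [0, 0, 0],
  ],
  delta_rot=[
    [0, 0, 0],
  ],
)

```text
time_s: 10.5
tcp_pos: [0.5714, 0.132, 0.2143]
eef_rot: [-160.1, -2.3, -86.0]
contact_force: [-2.3, -0.6, 3.6]
gripper_width: 0.0144
gripper_force: 35.0
```

>>> arm_command(
  travel=[
    [0, 0, 0],
  ],
  delta_rot=[
    [0, 0, 0],
  ],
)

```text
time_s: 10.62
tcp_pos: [0.5714, 0.132, 0.2143]
eef_rot: [-160.1, -2.3, -86.0]
contact_force: [-2.1, 0.4, 4.4]
gripper_width: 0.0148
gripper_force: 35.0
```

>>> arm_command(
  travel=[
    [0.0007, 0, -0.0019],
    [0.0007, 0, -0.0019],
    [0.0007, 0, -0.0019],
  ],
  delta_rot=[
    [0, 0, 0],
    [0, 0, 0],
    [0, 0, 0],
  ],
)

```text
time_s: 11.0
tcp_pos: [0.5717, 0.132, 0.2133]
eef_rot: [-160.1, -2.3, -86.0]
contact_force: [-3.1, 0.4, 4.7]
gripper_width: 0.0143
gripper_force: 35.0
```

>>> arm_command(
  travel=[
    [0, 0, 0],
  ],
  delta_rot=[
    [0, 0, 0],
  ],
)

```text
time_s: 11.12
tcp_pos: [0.5718, 0.132, 0.2133]
eef_rot: [-160.1, -2.3, -86.0]
contact_force: [-2.2, 0.1, 4.5]
gripper_width: 0.0145
gripper_force: 35.0
```

>>> arm_command(
  travel=[
    [0, 0, 0],
  ],
  delta_rot=[
    [0, 0, 0],
  ],
)

```text
time_s: 11.25
tcp_pos: [0.5717, 0.1321, 0.2133]
eef_rot: [-160.1, -2.3, -86.0]
contact_force: [-1.0, 0.7, 3.9]
gripper_width: 0.0147
gripper_force: 35.0
```

The force fits contact with the button at 7 mm of travel. It's now at about 5.5–6 N, so the button is fully in and the pin isn't bottomed. I'll back out along the axis and measure the screws in the first top picture.

>>> arm_command(
  travel=[
    [-0.003, 0.0001, 0.008],
    [-0.007, 0.0003, 0.019],
    [-0.011, 0.0005, 0.03],
    [-0.0171, 0.0007, 0.047],
    [-0.0171, 0.0007, 0.047],
  ],
  delta_rot=[
    [0, 0, 0],
    [0, 0, 0],
    [0, 0, 0],
    [0, 0, 0],
    [0, 0, 0],
  ],
)

```text
time_s: 11.88
tcp_pos: [0.5632, 0.1326, 0.2376]
eef_rot: [-160.1, -2.3, -86.0]
contact_force: [0.0, 0.9, -1.1]
gripper_width: 0.0146
gripper_force: 35.0
```

Run:
```python
from h import *
np.set_printoptions(precision=4,suppress=True)
t=load("top0")
H=atz(t,[[279.68,182.01]],.116)[0]
L=np.array([[-.0375,y,-.017] for y in(-.014,0,.014)]+[[.0295,y,-.017] for y in(-.014,0,.014)])
P=H+L@Rr.T
print(H);print(proj(t,P))
b=t["img"][192:204,268:296];g=b.astype(int).sum(2)//3
print(np.arange(268,296)); 
for y in range(12): print(192+y,g[y])
```

```text
[0.6058 0.1294 0.116 ]
[[286.3816 196.1022]
 [280.2049 195.8468]
 [274.0296 195.5914]
 [286.893  167.3819]
 [280.5913 167.1232]
 [274.2911 166.8649]]
[268 269 270 271 272 273 274 275 276 277 278 279 280 281 282 283 284 285
 286 287 288 289 290 291 292 293 294 295]
192 [ 39  48  94 112 112 112 111 113 113 112 106  35  35  67 111 111 113 113
 111 112 111 106  55  50  98 112 110 110]
193 [ 48  47  93 107 107 108 115 111 112 108 105  71  64 110 110 110 110 110
 111 110 111 104  47  52 102 112 111 115]
194 [ 45  42  66  76  65  93 131 111 109  87  75  96  96  95  96  93  86 100
 105 109 103  94  52  58 125 104 106 135]
195 [ 56  49  89 109  84 156 133 154 113 109  87 152 132 155 123 108  78  96
 137 158 111  83  70  59 127 112  67  95]
196 [ 57  52 106 109  82 128  78 109 115 110 107  90  78 101 166  93  94 110
 101 106 131  84  75  75 125 112  86 152]
197 [ 58  76 121 107  94 120 111 150 107 101  94 105 109 152 128  96  96 127
 112 110 132  80  78  90 124 112  91 130]
198 [ 67 109 122  91  67  88 120 103  82 107  69  92 109 113  84 110  96 117
 164 136 116 108  80 110 123 110 103 154]
199 [ 87 123 123  92  69  80 111 113 112 107  74  78 109 112 113 111  92  74
  79 112 112 110  92 126 125 107  67  89]
200 [108 128 124  98  99  93 108 115 116 117 121  83  88 122 120 112  93  78
  82 111 111 108 108 126 123 107  73  81]
201 [139 138 128 128 137 138 136 129 137 133 140 137 136 125 126 121 104 107
 106 108 109  98 124 127 124 112  91  98]
202 [193 189 137 145 195 195 188 144 195 196 195 194 189 139 137 137 136 137
 128 130 139 138 128 129 138 137 138 137]
203 [193 193 192 191 193 191 191 193 193 191 191 192 192 191 193 193 192 187
 136 144 194 187 136 146 195 194 194 190]
```

The lower middle screw's head is centred at top px (280.6,196.2), against the predicted (280.2,195.85), so it's where expected. I move to 25 mm above it along the face normal.

>>> arm_command(
  travel=[
    [-0.015, 0.0002, -0.008],
    [-0.03, 0.0004, -0.017],
    [-0.05, 0.0006, -0.028],
    [-0.068, 0.0008, -0.0388],
    [-0.068, 0.0008, -0.0388],
    [-0.068, 0.0008, -0.0388],
  ],
  delta_rot=[
    [0, 0, 0],
    [0, 0, 0],
    [0, 0, 0],
    [0, 0, 0],
    [0, 0, 0],
    [0, 0, 0],
  ],
)

```text
time_s: 12.62
tcp_pos: [0.5294, 0.1331, 0.2176]
eef_rot: [-160.1, -2.3, -86.0]
contact_force: [0.2, -0.3, -0.7]
gripper_width: 0.0144
gripper_force: 35.0
```

Run:
```python
from plant import r, viewer
from h import *
np.set_printoptions(precision=4,suppress=True)
st=r.get_state();T=st["tcp_pos"];Rt=Ro.from_euler('xyz',st["eef_rot"],degrees=True).as_matrix();z=-Rt[:,2]
tip=T-z*.114;print("tip",tip,"axis",z,"relay-rel screw",Rr.T@(tip-[.577,.1312,.0872]))
a=load("scene0")["img"].astype(int);c=viewer.capture("scene");t=viewer.capture("top")
print("pred tip, nose end, shoulder",proj(c,[tip,T-z*.092,T-z*.06]))
d=np.abs(c["img"].astype(int)-a).sum(2)
for y in range(150,184): 
    row=d[y,325:352]; w=np.where(row>25,row,0); print(y,w.sum(),(w*np.arange(325,352)).sum()/max(w.sum(),1)) if w.sum() else print(y,0)
im=[cv2.resize(c["img"][140:200,310:380,::-1],None,fx=5,fy=5,interpolation=cv2.INTER_CUBIC),cv2.resize(t["img"][150:210,240:310,::-1],None,fx=5,fy=5,interpolation=cv2.INTER_CUBIC)]
cv2.imwrite("pics/k3.png",np.hstack(im))
```

```text
tip [0.5684 0.1315 0.1105] axis [-0.3421  0.0134  0.9395] relay-rel screw [-0.0002 -0.      0.0249]
pred tip, nose end, shoulder [[339.0339 176.2858]
 [336.7677 168.1831]
 [333.4237 156.2315]]
150 278 333.478417266187
151 30 333.0
152 121 333.6611570247934
153 176 331.9375
154 0
155 0
156 33 335.0
157 221 334.447963800905
158 315 334.5206349206349
159 362 334.93093922651934
160 372 335.14784946236557
161 366 335.4754098360656
162 353 335.90651558073654
163 205 336.3707317073171
164 154 336.4935064935065
165 148 336.52027027027026
166 112 336.9017857142857
167 101 337.019801980198
168 79 337.45569620253167
169 89 337.4943820224719
170 86 337.5581395348837
171 107 338.04672897196264
172 94 338.47872340425533
173 90 338.52222222222224
174 78 338.61538461538464
175 42 339.0
176 0
177 0
178 0
179 0
180 0
181 0
182 0
183 0
```

View pics/k3.png

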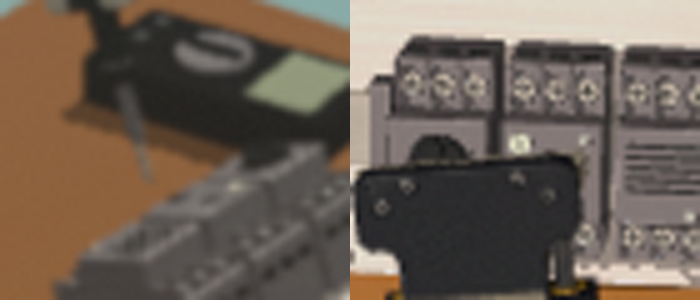

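The pin ends at px (339.1,175.4) in the scene view, predicted (339.0,176.3). The rack hasn't moved and the pen's axis slope matches. I'll go down 23 mm, then feel for the screw.

>>> arm_command(
  travel=[
    [0.003, -0.0001, -0.0083],
    [0.006, -0.0002, -0.0165],
    [0.009, -0.0004, -0.0248],
    [0.012, -0.0005, -0.033],
    [0.014, -0.0006, -0.0385],
    [0.0157, -0.0006, -0.0432],
    [0.0157, -0.0006, -0.0432],
    [0.0157, -0.0006, -0.0432],
  ],
  delta_rot=[
    [0, 0, 0],
    [0, 0, 0],
    [0, 0, 0],
    [0, 0, 0],
    [0, 0, 0],
    [0, 0, 0],
    [0, 0, 0],
    [0, 0, 0],
  ],
)

```text
time_s: 13.72
tcp_pos: [0.5371, 0.1325, 0.1958]
eef_rot: [-160.1, -2.3, -86.0]
contact_force: [-0.2, -0.0, -1.1]
gripper_width: 0.0148
gripper_force: 35.0
```

>>> arm_command(
  travel=[
    [0, 0, 0],
  ],
  delta_rot=[
    [0, 0, 0],
  ],
)

```text
time_s: 13.85
tcp_pos: [0.537, 0.1325, 0.1959]
eef_rot: [-160.1, -2.3, -86.0]
contact_force: [0.8, -0.1, -1.7]
gripper_width: 0.0141
gripper_force: 35.0
```

>>> arm_command(
  travel=[
    [0.0007, 0, -0.0019],
    [0.0007, 0, -0.0019],
    [0.0007, 0, -0.0019],
  ],
  delta_rot=[
    [0, 0, 0],
    [0, 0, 0],
    [0, 0, 0],
  ],
)

```text
time_s: 14.22
tcp_pos: [0.5374, 0.1325, 0.1948]
eef_rot: [-160.1, -2.3, -86.0]
contact_force: [-0.1, -1.1, -1.5]
gripper_width: 0.0146
gripper_force: 35.0
```

>>> arm_command(
  travel=[
    [0, 0, 0],
  ],
  delta_rot=[
    [0, 0, 0],
  ],
)

```text
time_s: 14.35
tcp_pos: [0.5374, 0.1325, 0.1948]
eef_rot: [-160.1, -2.3, -86.0]
contact_force: [0.3, -0.7, -0.7]
gripper_width: 0.0145
gripper_force: 35.0
```

>>> arm_command(
  travel=[
    [0.0007, 0, -0.0019],
    [0.0007, 0, -0.0019],
    [0.0007, 0, -0.0019],
  ],
  delta_rot=[
    [0, 0, 0],
    [0, 0, 0],
    [0, 0, 0],
  ],
)

```text
time_s: 14.72
tcp_pos: [0.5378, 0.1325, 0.1939]
eef_rot: [-160.1, -2.3, -86.0]
contact_force: [-0.5, -0.2, 1.2]
gripper_width: 0.0147
gripper_force: 35.0
```

>>> arm_command(
  travel=[
    [0, 0, 0],
  ],
  delta_rot=[
    [0, 0, 0],
  ],
)

```text
time_s: 14.85
tcp_pos: [0.5378, 0.1325, 0.1939]
eef_rot: [-160.1, -2.3, -86.0]
contact_force: [-0.3, 0.1, 0.4]
gripper_width: 0.0146
gripper_force: 35.0
```

Contact came at 25 mm, which is the screw head's height (a rib would come 3 mm earlier, the shoulder 3 mm later). Now 3 mm more for half stroke.

>>> arm_command(
  travel=[
    [0.0007, 0, -0.0019],
    [0.0014, -0.0001, -0.0038],
    [0.002, -0.0001, -0.0056],
    [0.002, -0.0001, -0.0056],
    [0.002, -0.0001, -0.0056],
  ],
  delta_rot=[
    [0, 0, 0],
    [0, 0, 0],
    [0, 0, 0],
    [0, 0, 0],
    [0, 0, 0],
  ],
)

```text
time_s: 15.48
tcp_pos: [0.5388, 0.1325, 0.1912]
eef_rot: [-160.1, -2.3, -86.0]
contact_force: [-2.0, 0.3, 3.3]
gripper_width: 0.0143
gripper_force: 35.0
```

```bash
cat > avg.py <<'E'
from plant import r, viewer
from h import *
np.set_printoptions(precision=4,suppress=True)
F=[];P=[];E=[]
for _ in range(20):
    viewer.capture("scene");s=r.get_state();F.append(s["contact_force"]);P.append(s["tcp_pos"]);E.append(s["eef_rot"])
F=np.array(F);print(np.mean(F,0),F.std(0),"n:",np.mean(F,0)@nrm,np.mean(P,0),np.mean(E,0),s["time_s"])
T=np.mean(P,0);z=-Ro.from_euler('xyz',np.mean(E,0),degrees=True).as_matrix()[:,2];print("angle",np.degrees(np.arccos(z@nrm)),"tip rel screw",Rr.T@(T-z*.114-[.577,.1312,.0872]))
E
python3 avg.py
```

```text
[-1.4728  0.0953  3.6298] [0.4516 0.5055 0.4111] n: 3.9155339422097235 [0.5388 0.1325 0.1911] [-160.1213   -2.2898  -85.9955] 16.475
angle 0.017368646574235907 tip rel screw [-0.0004 -0.0003 -0.0033]
```

>>> arm_command(
  travel=[
    [0.0002, 0, -0.0006],
    [0.0002, 0, -0.0006],
    [0.0002, 0, -0.0006],
    [0.0002, 0, -0.0006],
  ],
  delta_rot=[
    [0, 0, 0],
    [0, 0, 0],
    [0, 0, 0],
    [0, 0, 0],
  ],
)

```text
time_s: 16.98
tcp_pos: [0.5389, 0.1324, 0.1907]
eef_rot: [-160.1, -2.3, -86.0]
contact_force: [-1.4, 0.2, 4.1]
gripper_width: 0.0146
gripper_force: 35.0
```

```bash
python3 avg.py
python3 - <<'E'
from plant import viewer
import cv2,numpy as np
c=viewer.capture("scene");t=viewer.capture("top")
cv2.imwrite("pics/k4.png",np.hstack([cv2.resize(c["img"][140:215,305:395,::-1],None,fx=6,fy=6,interpolation=cv2.INTER_CUBIC),cv2.resize(t["img"][150:225,250:290,::-1],None,fx=6,fy=6,interpolation=cv2.INTER_CUBIC)]))
E
```

```text
[-1.424   0.0739  4.1662] [0.4216 0.5272 0.4469] n: 4.4026150089669365 [0.5388 0.1324 0.1907] [-160.1274   -2.2934  -85.9972] 17.975
angle 0.012071412735263883 tip rel screw [-0.0005 -0.0003 -0.0036]
```

View pics/k4.png

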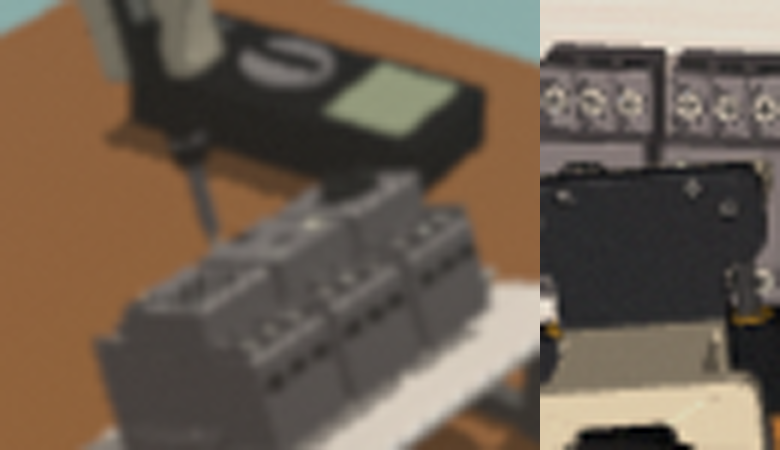

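The pen stands square behind the relay's raised face at crop (213,240), with nothing else moved. The push is about 5.1 N, so the pin is about half way in.

```bash
python3 -c "
from plant import close_job
print(close_job())"
```

```text
the job is handed in; nothing more can be done
None
```

The job is handed in: by the force readings the reset button went fully in, and I then backed the pen off for it to spring back (not checked separately). The pen is now held square on the marked screw at about 5 N, its pin about half way in.

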